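# Put the four samples into their spill trays

### The arm

A 6-joint arm with a two-finger parallel gripper is mounted at the origin on a cart in front of the work surface, level with it; the furniture and walls round the work are solid. World frame = base frame: x ahead of the robot, y to its left, z up, the work surface at z = 0. Lengths are in mm, angles in rad, forces in N, time in s.
With the tool pointing down it reaches from about 350 to 775 mm from the base axis. Payload 7.3 kg.
Tool frame: the origin (TCP) lies between the finger pads; the fingertips stand 11 mm ahead of it and the grasp point (between the pads) lies 8 mm behind it; z points along the fingers, y is the direction in which the jaws open and shut (so a half turn about z gives the same grasp; the last joint's range is limited). The gripper opens to 92 mm and grips with 3 to 60 N. Pads are 19 mm wide; open, the fingers measure 130 mm over their backs; the gripper's body (75 mm by 190 mm) begins 47 mm behind the grasp point.
Start: joints at [0.99, 0.342, 1.524, -0, 1.275, -0.146], TCP at [221.135, 476.179, 203.241] pointing down, gripper open.
Joint ranges: [-2.53, 2.53], [-0.77, 2.02], [0.04, 2.7], [-1, 4.14], [0.28, 2.66], [-3.11, 3.11]. Speed limits (rad/s): [2.57, 2.57, 3.14, 3.14, 3.14, 3.14].

### API

Orientations are given as a 3x3 rotation matrix whose columns are the frame's x, y, z axes.
In Python, from plant import bot, imaging, workorder gives the robot as it stands.
- The arm moves only by the tool drive_tool, never from a script. Its arguments are lists of equal length, an entry for each row: "xyz": the shift along the tool's x, y, z in cm, a list of three; "yaw": the turn about the tool's z in rad. In form: {"xyz": [[tx, ty, tz], ...], "yaw": [yaw, ...]}. A call has 1 to 10 rows; each row is the pose to reach, as a shift and turn from the pose commanded when the call began, along the tool's axes at that moment; what a row does not reach only later rows make up. A row lasts 1/10 s, in which the tool goes at most 50 mm and 8.59 degrees, less where a joint would pass 70% of its speed; a pose out of reach is approached as far as the arm can. A call with a gripper value outside its range is refused whole. "fingers" is the opening, from 0 (shut) to 1 (fully open), set as the call begins (left out, the last holds). The fingers move at their own pace and stop on an object; "squeeze" is the grip in N (left out, the last holds). Time passes only in rows, so rows that repeat a pose let the fingers close. It gives the time, the measured TCP pose, the force and the opening at its end, in the units of the state.
- bot.state(): the state, without advancing time (a new reading comes with each control period).
- imaging.read_camera(name): name is "scene" or "top"; returns a dict with "frame" (480x640x3 uint8, blue, green, red), "vertical_fov" (degrees; the focal length in pixels is half the picture's height over the tangent of half this angle, whatever the lens; pixels are square), "cx", "cy" (the principal point, pixels), "k1" (the pictures are not rectified: a ray, as slopes to the right and down, at radius r is drawn at 1 + k1 r^2 times it, then the intrinsics apply), "world_from_camera" (4x4, takes a point from camera to world coordinates). Camera axes: x right, y up, looking along -z (the intrinsics and any distortion apply to the point x, -y, -z); pixel columns grow to the right and rows downward; lengths in mm; the calibration is good to about 2 mm. A picture is of the moment at which its call begins. There is no depth.
- workorder.sign_off(): hands the job in, once; it reports no verdict.
The state is a dict: "time": time; "joint_positions": joint angles; "joint_vel": joint speeds; "effort": joint torques, N m; "eef_pos": TCP position; "tcp_rot": TCP orientation; "wrist_force": force on the tool from outside, world axes, zero at the start; "wrist_torque": the same for the moment, N m; "finger_gap": finger opening in mm.
Only numpy, scipy, OpenCV 4.12 (cv2) and the standard library are available. Lean on these libraries where they do the work, as an engineer would, in place of code of your own. Each camera call takes 0.05 s, during which the arm holds its last target. There are 200 camera calls.

### The job

Stand the four samples from the middle of the worktop in the white spill trays of their own shape and size: the screw-cap vial in the small round tray, the square cuvette in the small square tray, the round bottle in the large round tray and the square bottle in the large square tray. Keep each one upright, set it down flat on the tray's floor without dropping it and let go. Leave the conical flask and the dropper bottle where they stand.

Things in the scene. Friction and masses are not known exactly. Their poses are not given: they have to be found in the camera images.
- vial: Small upright cylindrical glass vial with a pale grey-white screw cap as wide as the glass; 24 mm diameter, 52 mm high, about 25 g. Origin at the centre of its underside, z up. Loose. Grip it across the body anywhere above 15 mm.
- cuvette: Small upright square clear cuvette with yellowish content, open at the top; 18 x 18 mm, 52 mm high, about 20 g. Origin at the centre of its underside, z up. Loose. Its flat faces look along its x and y axes; grip two parallel faces.
- round_bottle: Tall round clear bottle with a blue screw cap, in the near row in the middle of the worktop (not the one far right); body 62 mm diameter, 142 mm high over the cap, about 150 g. Origin at the centre of its underside, z up. Loose. The cap, on the axis, is 42 mm in diameter (z 117 to 142 mm); below it the shoulder widens. Grip by the cap from above, pad centre about 132 mm above its foot.
- square_bottle: Tall square white bottle with a blue round screw cap, in the near row (not those on the shelf); body 66 x 66 mm with faces along its x and y axes, flat shoulder at 114 mm, 137 mm high with cap, about 150 g. Origin at the centre of its underside, z up. Loose. The cap, on the axis, is 54 mm in diameter. Grip by the cap from above, fingertips no lower than 115 mm above its foot.
- small_round_holder: Small low round white tray with a thin upright rim and a grey disc on its floor; for the vial. Outside 48 mm diameter, 14 mm high; inside 40 mm diameter; floor 4 mm above the worktop. Fixed to the worktop. Origin at the centre of its underside, z up. 
- small_square_holder: Small low square white tray with a thin upright rim and a grey square on its floor; for the cuvette. Outside 42 x 42 mm, 14 mm high; inside 34 x 34 mm; floor 4 mm above the worktop; sides along its x and y axes. Fixed to the worktop. Origin at the centre of its underside, z up. 
- large_round_holder: Large low round white tray with a thin upright rim and a grey disc on its floor; for the round bottle. Outside 88 mm diameter, 16 mm high; inside 80 mm diameter; floor 4 mm above the worktop. Fixed to the worktop. Origin at the centre of its underside, z up. 
- large_square_holder: Large low square white tray with a thin upright rim and a grey square on its floor; for the square bottle, which only fits with its faces roughly parallel to the tray's sides. Outside 92 x 92 mm, 16 mm high; inside 84 x 84 mm; floor 4 mm above the worktop; sides along its x and y axes. Fixed to the worktop. Origin at the centre of its underside, z up. 
- flask: Clear conical flask with a red bung, in the near row (another at the far right belongs to the room), 76 mm diameter at the foot, narrow neck, 137 mm high. Origin at the centre of its underside, z up. Loose. Not to be moved.
- dropper: Small white dropper bottle, 27 mm diameter, 53 mm high, stepping in to a narrow nozzle. Origin at the centre of its underside, z up. Loose. Not to be moved.
Not all that is in view belongs to the job. Leave any purple look-alike of the round_bottle alone.

How it is judged (in metres and radians):
At the end, for the whole second after the job is handed in: Each sample stands released and at rest in its own tray: centre within 12 (vial), 13 (cuvette), 12.5 (round bottle), 14.5 mm (square bottle) of the tray's, foot under 9 mm above the tray's underside, lean under 0.1 rad; flask and dropper bottle upright within 20 mm of their start (horizontal distance between vial and small_round_holder below 0.012 m and z of vial in the frame of small_round_holder below 0.009 m and angle between each of vial, cuvette, round_bottle, square_bottle, flask, dropper's own z axis and vertical below 0.1 rad and linear speed of each of vial, cuvette, round_bottle, square_bottle below 0.02 m/s and contact force between each of vial, cuvette, round_bottle, square_bottle and the fingers below 0.05 N and horizontal distance between cuvette and small_square_holder below 0.013 m and z of cuvette in the frame of small_square_holder below 0.009 m and horizontal distance between round_bottle and large_round_holder below 0.0125 m and z of round_bottle in the frame of large_round_holder below 0.009 m and horizontal distance between square_bottle and large_square_holder below 0.0145 m and z of square_bottle in the frame of large_square_holder below 0.009 m and distance of each of flask, dropper from where it was at the start of the episode below 0.02 m); the robot touches nothing.
It fails at once if a sample is let fall (touched by nothing with its foot more than 30 mm above the worktop) ((height (world z) of vial above 0.03 m and contact force between vial and anything else below 0.003 N) or (height (world z) of cuvette above 0.03 m and contact force between cuvette and anything else below 0.003 N) or (height (world z) of round_bottle above 0.03 m and contact force between round_bottle and anything else below 0.003 N) or (height (world z) of square_bottle above 0.03 m and contact force between square_bottle and anything else below 0.003 N)).
It fails at once if a sample leans more than 0.6 rad (angle between any of vial, cuvette, round_bottle, square_bottle's own z axis and vertical above 0.6 rad).
It fails at once if the conical flask is moved more than 20 mm or knocked over (distance of flask from where it was at the start of the episode above 0.02 m or angle between flask's own z axis and vertical above 0.4 rad).
It fails at once if the dropper bottle is moved more than 20 mm or knocked over (distance of dropper from where it was at the start of the episode above 0.02 m or angle between dropper's own z axis and vertical above 0.4 rad).
It also fails if it takes over 128 s, if anything falls off the work surface, if the arm or the gripper's body presses on something with over 40 N, if the wrist force passes 120 N, or if a joint passes its speed limit or range.

## Working session

There is one attempt and no reset: what is moved stays moved. The work goes in short steps, Python scripts to look and compute and a tool call to move; the robot and the scene stay as the last step left them, time stands still between calls to the robot, and variables do not carry over. Pictures are saved under pics/ and viewed, about 12 in all and at most 16, crops included, and the job is handed in when it is done.

Besides the shell and the picture viewer there is one more tool, called after "Call:" as name(argument=value, ...) on one line, values as JSON. drive_tool: Moves the arm, as the interface text tells. Its arguments: {"type":"object","properties":{"xyz":{"type":"array"},"yaw":{"type":"array"},"fingers":{"type":"number"},"squeeze":{"type":"number"}},"required":["xyz","yaw"]}

```bash
mkdir -p pics; ls
python3 - <<'E'
from plant import bot, imaging
import cv2
s=bot.state()
for k in s: print(k,s[k])
for n in("scene","top"):
    c=imaging.read_camera(n); cv2.imwrite(f"pics/{n}0.png",c["frame"])
    print({k:v for k,v in c.items() if k!="frame"})
E
```

```text
pics
time 0.0
joint_positions [ 9.89995115e-01  3.42754951e-01  1.52503663e+00 -2.94598330e-05
  1.27542688e+00 -1.45969768e-01]
joint_vel [-0.00073782 -0.00116578 -0.00122286  0.00089343 -0.00075197  0.00096254]
effort [ 1.23628652e-04 -4.31256759e+01 -2.44217688e+01  7.16289645e-02
  5.61873545e-02 -1.03188765e-04]
eef_pos [220.87670698 475.76330736 202.52144196]
tcp_rot [[-9.06944592e-01  4.21249038e-01 -8.68506503e-04]
 [ 4.21249882e-01  9.06943574e-01 -1.37467479e-03]
 [ 2.08605957e-04 -1.61261213e-03 -9.99998678e-01]]
wrist_force [-0.22976774  0.45747875 -0.08530788]
wrist_torque [0.02949717 0.01611234 0.04766071]
finger_gap 91.96435763483042
{'vertical_fov': 48.67198536524074, 'cx': 319.7823407954533, 'cy': 232.1556772307511, 'k1': -0.03568403611306343, 'world_from_camera': array([[ 9.13919327e-01,  2.31839563e-01, -3.33169448e-01,
         3.23922328e+01],
       [-4.05859490e-01,  5.32956300e-01, -7.42452460e-01,
        -8.75693896e+02],
       [ 5.43490248e-03,  8.13761635e-01,  5.81173350e-01,
         7.22209471e+02],
       [ 0.00000000e+00,  0.00000000e+00,  0.00000000e+00,
         1.00000000e+00]])}
{'vertical_fov': 53.36257115852215, 'cx': 325.1192850879587, 'cy': 234.17017597756026, 'k1': -0.042389625102606694, 'world_from_camera': array([[-9.71117927e-03,  9.97533123e-01, -6.95223827e-02,
         3.82133979e+02],
       [-9.99916377e-01, -1.02811049e-02, -7.84460321e-03,
        -1.34125596e+00],
       [-8.54001845e-03,  6.94403887e-02,  9.97549548e-01,
         1.02049898e+03],
       [ 0.00000000e+00,  0.00000000e+00,  0.00000000e+00,
         1.00000000e+00]])}
```

View pics/top0.png

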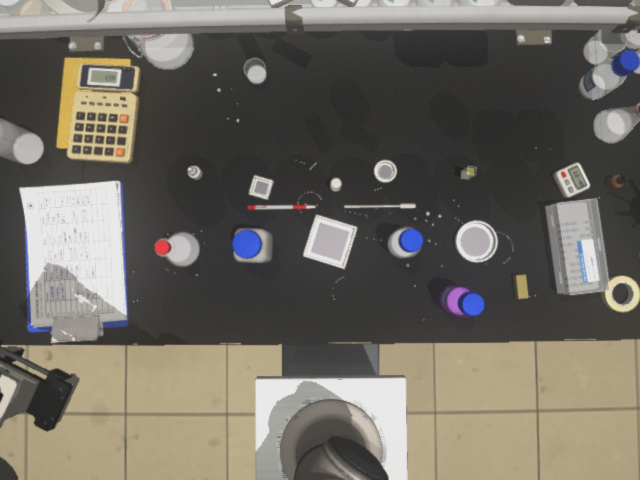

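View pics/scene0.png

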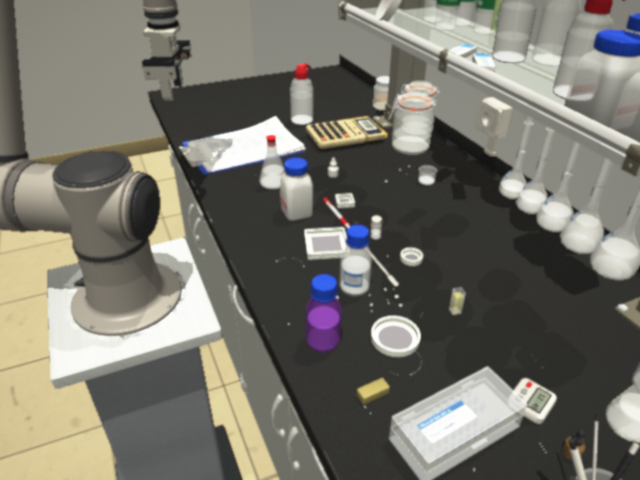

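Top view: square bottle cap (247,243), large square tray (330,241), round bottle cap (411,240), large round tray (476,241), small square tray (261,187), vial (335,184), small round tray (385,171), cuvette (468,172), dropper (195,172), flask (183,249), purple decoy (462,300). The scene view agrees.

```bash
cat > h.py <<'E'
import numpy as np, cv2
from plant import bot, imaging
def K(c):
    f=240/np.tan(np.radians(c["vertical_fov"]/2))
    return np.array([[f,0,c["cx"]],[0,f,c["cy"]],[0,0,1]]),np.array([c["k1"],0,0,0.])
def px2w(c,uv,z):
    k,d=K(c); n=cv2.undistortPoints(np.float64(uv).reshape(-1,1,2),k,d).reshape(-1,2)
    M=c["world_from_camera"]; r=np.c_[n[:,0],-n[:,1],-np.ones(len(n))]@M[:3,:3].T
    o=M[:3,3]; return o+r*((z-o[2])/r[:,2])[:,None]
def w2px(c,P):
    k,d=K(c); M=c["world_from_camera"]; q=(np.float64(P)-M[:3,3])@M[:3,:3]; q*=[1,-1,-1]
    return cv2.projectPoints(q.reshape(-1,1,3),np.zeros(3),np.zeros(3),k,d)[0].reshape(-1,2)
def blob(img,mask,x0,y0,x1,y1):
    m=np.zeros(img.shape[:2],np.uint8); m[y0:y1,x0:x1]=mask[y0:y1,x0:x1]
    cs,_=cv2.findContours(m,cv2.RETR_EXTERNAL,cv2.CHAIN_APPROX_NONE)
    return max(cs,key=cv2.contourArea)
def crop(img,x0,y0,x1,y1,s,name):
    cv2.imwrite(name,cv2.resize(img[y0:y1,x0:x1],None,fx=s,fy=s,interpolation=cv2.INTER_CUBIC))
E
python3 - <<'E'
from h import *
c=imaging.read_camera("top"); s=imaging.read_camera("scene")
f=c["frame"]; g=(f.min(2)>110).astype(np.uint8)
for n,b,z in(("sqtray",(295,205,365,275),16),("rtray",(450,215,505,270),16),("ssq",(245,170,278,205),14),("srd",(370,155,402,187),14),("vial",(325,172,346,196),52)):
    k=blob(f,g,*b).reshape(-1,2)
    w=px2w(c,k,z)[:,:2].astype(np.float32)
    print(n,cv2.minAreaRect(w),cv2.minEnclosingCircle(w))
def blue(f):
    h=cv2.cvtColor(f,cv2.COLOR_BGR2HSV); return ((h[...,0]>108)&(h[...,0]<124)&(h[...,1]>150)).astype(np.uint8)
for n,bt,bs,z in(("sqb",(225,220,285,270),(275,150,320,185),137),("rb",(385,220,430,262),(340,220,375,255),142)):
    k=blob(f,blue(f),*bt).reshape(-1,2); w=px2w(c,k,z)[:,:2].astype(np.float32)
    print(n,cv2.minAreaRect(w),cv2.minEnclosingCircle(w))
    k2=blob(s["frame"],blue(s["frame"]),*bs).reshape(-1,2); print(" scene bbox",cv2.boundingRect(k2))
crop(f,225,150,485,270,3,"pics/t1.png")
S=s["frame"]; crop(S,440,280,480,325,8,"pics/s1.png"); crop(f,445,150,490,195,10,"pics/t2.png")
E
```

```text
sqtray ((437.5374450683594, -3.0894088745117188), (93.96463012695312, 93.90388488769531), 72.11180114746094) ((437.3039245605469, -3.3950672149658203), 63.685340881347656)
rtray ((433.99041748046875, -312.2043762207031), (87.48428344726562, 87.76270294189453), 43.83262634277344) ((434.77203369140625, -312.6588134765625), 45.0267333984375)
ssq ((554.6618041992188, 143.23265075683594), (44.9997444152832, 43.92206573486328), 73.24388885498047) ((554.3220825195312, 142.853759765625), 29.015594482421875)
srd ((587.1425170898438, -122.46617889404297), (46.86357116699219, 47.42894744873047), 44.43630599975586) ((586.7015380859375, -122.48233795166016), 24.75929069519043)
vial ((552.4340209960938, -17.01457405090332), (20.487777709960938, 24.847999572753906), 89.3744888305664) ((552.4447631835938, -15.994475364685059), 13.439438819885254)
sqb ((427.8788146972656, 151.78199768066406), (50.30818176269531, 49.76970672607422), 44.73400115966797) ((427.8614501953125, 152.71490478515625), 26.55806541442871)
 scene bbox (284, 157, 24, 18)
rb ((431.4517822265625, -153.006591796875), (38.91717529296875, 40.686370849609375), 44.01376724243164) ((431.25177001953125, -153.0049285888672), 21.168004989624023)
 scene bbox (347, 224, 22, 24)
```

View pics/t1.png

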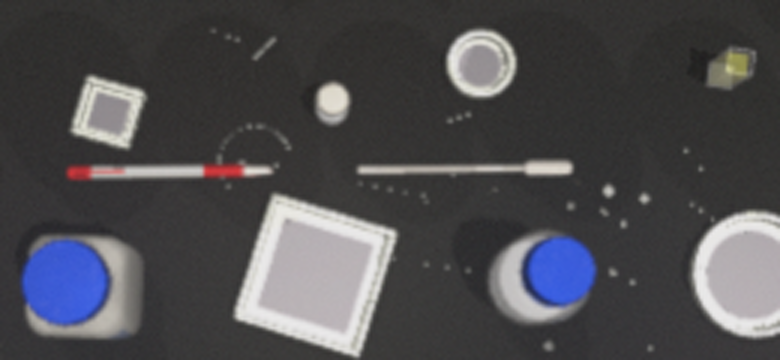

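View pics/t2.png

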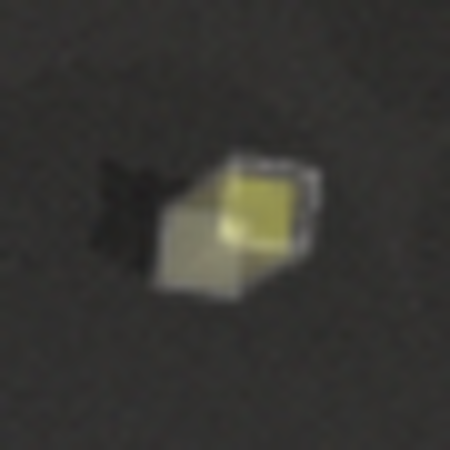

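View pics/s1.png

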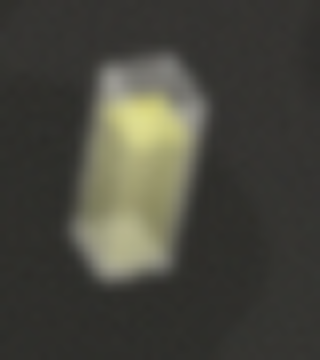

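Crops show the cuvette standing turned about 10°, with top rim near (472,170) and base near (465,175). The square bottle is turned about 3° and the large square tray about 17°. I'll fit these and overlay the models.

```bash
cat > ov.py <<'E'
from h import *
t=np.linspace(0,2*np.pi,48,endpoint=False)
def circ(x,y,r,z): return np.c_[x+r*np.cos(t),y+r*np.sin(t),0*t+z]
def sq(x,y,a,yaw,z):
    b=np.array([[-1,-1],[1,-1],[1,1],[-1,1]])*a/2; c,s=np.cos(yaw),np.sin(yaw)
    return np.c_[b@np.array([[c,s],[-s,c]])+[x,y],np.full(4,z)]
def draw(img,c,loops,x0,y0,s,col=(0,255,0)):
    for L in loops: cv2.polylines(img,[np.int32(np.round((w2px(c,L)-[x0,y0]+.5)*s*8))],True,col,1,cv2.LINE_AA,3)
def big(c,x0,y0,x1,y1,s): return cv2.resize(c["frame"][y0:y1,x0:x1],None,fx=s,fy=s,interpolation=cv2.INTER_CUBIC)
E
python3 - <<'E'
from ov import *
from scipy.optimize import least_squares
c=imaging.read_camera("top"); s=imaging.read_camera("scene")
tp=(np.array([[237,155],[322,172],[310,250],[165,205],[155,285],[240,298]])+.5)/10-.5+[445,150]
sp=(np.array([[105,65],[172,58],[207,105],[72,232],[108,280],[168,268]])+.5)/8-.5+[440,280]
print("cuv centre top/bottom",px2w(c,[(tp[0]+tp[2])/2],52),px2w(c,[(tp[3]+tp[5])/2],0))
def fit(idx,cam):
    pass
def res(p):
    r=[]
    for cam,obs in((c,tp),(s,sp)):
        m=w2px(cam,np.r_[sq(p[0],p[1],18,p[2],52),sq(p[0],p[1],18,p[2],0)])
        for k,o in enumerate(obs):
            q=m[:4] if k<3 else m[4:]
            r.append(q[np.argmin(np.linalg.norm(q-o,axis=1))]-o)
    return np.ravel(r)
for y in(-.3,-.17,0,.1):
    f=least_squares(res,[565,-268,y],diff_step=1e-4); print(f.x,np.degrees(f.x[2]),f.cost)
# est of all
x=f.x
dr=px2w(c,[[195,170]],50)[0]; fl=px2w(c,[[163,247]],137)[0]; pu=px2w(c,[[473,303]],142)[0]
print("dropper",dr,"flask",fl,"purple",pu)
L=[sq(x[0],x[1],18,x[2],0),sq(x[0],x[1],18,x[2],52),sq(437.4,-3.2,92,-.31,16),circ(434,-312.4,44,16),sq(554.5,143,42,-.29,14),circ(587,-122.5,24,14),
 circ(552.4,-16.3,12,52),circ(552.4,-16.3,12,0),circ(427.9,152.3,27,137),sq(427.9,152.3,66,-.04,114),sq(427.9,152.3,66,-.04,0),circ(431.3,-153,21,142),circ(431.3,-153,31,0)]
a=big(c,225,150,525,280,2.6); draw(a,c,L,225,150,2.6)
b=big(s,265,140,485,370,2.6); draw(b,s,L,265,140,2.6)
cv2.imwrite("pics/ov_t.png",a);cv2.imwrite("pics/ov_s.png",b)
E
```

```text
cuv centre top/bottom [[ 579.22667435 -296.89754802   52.        ]] [[ 579.18467702 -296.94253834    0.        ]]
[ 579.60976997 -303.64884966    3.82669083] 219.25323410265534 69.8604199404653
[ 574.4556435  -295.95514325    2.12030843] 121.48472434957057 68.30903447305116
[ 580.10916028 -297.72769318    1.40602719] 80.55942380878288 2.8520166596604257
[ 5.74455655e+02 -2.95955098e+02  5.49505373e-01] 31.484338689676562 68.30903446465825
dropper [585.65994639 274.27177112  50.        ] flask [422.83166307 308.3016316  137.        ] purple [ 314.31656808 -263.81601224  142.        ]
```

View pics/ov_t.png

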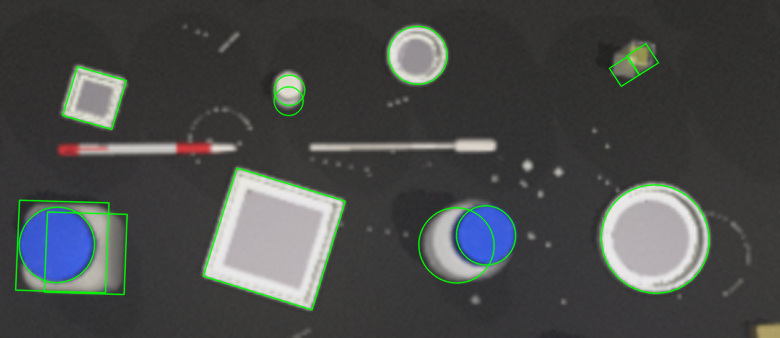

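View pics/ov_s.png

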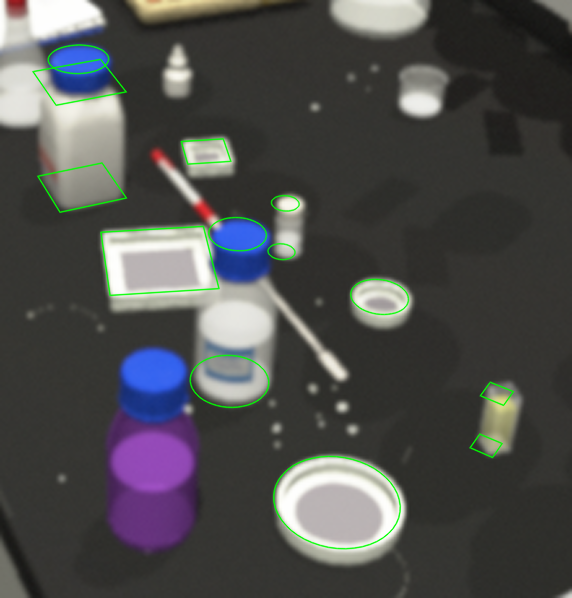

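The models match. The cuvette is at (580,-298) turned -9.4° (the overlay drew a discarded fit), and the vial needs about +4 mm in x, so I'll use 556. Starting with the square bottle.

```bash
cat > go.py <<'E'
import sys; from h import *
def go(x,y,z,jaw=None):
    s=bot.state(); R=s["tcp_rot"]; d=R.T@(np.array([x,y,z])-s["eef_pos"])/10
    cur=np.degrees(np.arctan2(R[1,1],R[0,1])); yaw=0
    if jaw is not None: yaw=-np.radians((jaw-cur+90)%180-90)
    print("from",s["eef_pos"].round(1),"jaw %.1f j6 %.2f t %.1f"%(cur,s["joint_positions"][5],s["time"]),"shift cm",d.round(2),"yaw %.3f"%yaw, "dist",np.linalg.norm(d).round(1))
if __name__=="__main__": go(*map(float,sys.argv[1:]))
E
python3 go.py 427.9 152.3 200; python3 go.py 427.9 152.3 129
```

```text
from [221.1 476.  203. ] jaw 65.1 j6 -0.15 t 0.3 shift cm [-32.39 -20.65   0.31] yaw 0.000 dist 38.4
from [221.1 476.  203. ] jaw 65.1 j6 -0.15 t 0.3 shift cm [-32.4  -20.65   7.41] yaw 0.000 dist 39.1
```

Call:
drive_tool(xyz=[[-32.4,-20.65,0.3],[-32.4,-20.65,0.3],[-32.4,-20.65,0.3],[-32.4,-20.65,0.3],[-32.4,-20.65,0.3],[-32.4,-20.65,0.3],[-32.4,-20.65,0.3],[-32.4,-20.65,0.3],[-32.4,-20.65,0.3],[-32.4,-20.65,0.3]], yaw=[0,0,0,0,0,0,0,0,0,0], fingers=1, squeeze=25)

```text
time: 1.3
eef_pos: [428.0, 152.0, 200.1]
tcp_rot: [[-0.906, 0.423, -0.001], [0.423, 0.906, 0.0], [0.001, 0.0, -1.0]]
wrist_force: [-0.2, 0.9, -0.0]
finger_gap: 91.4
```

```bash
python3 go.py 427.9 152.3 129
python3 - <<'E'
from h import *
c=imaging.read_camera("top");s=imaging.read_camera("scene")
a=cv2.resize(c["frame"][180:300,190:330],None,fx=3,fy=3,interpolation=cv2.INTER_CUBIC)
b=cv2.resize(s["frame"][110:230,240:340],None,fx=3,fy=3,interpolation=cv2.INTER_CUBIC)
cv2.imwrite("pics/m1.png",np.hstack([a,b]))
E
```

```text
from [428.  152.  200.1] jaw 65.0 j6 -0.96 t 1.3 shift cm [0.02 0.02 7.11] yaw 0.000 dist 7.1
```

View pics/m1.png

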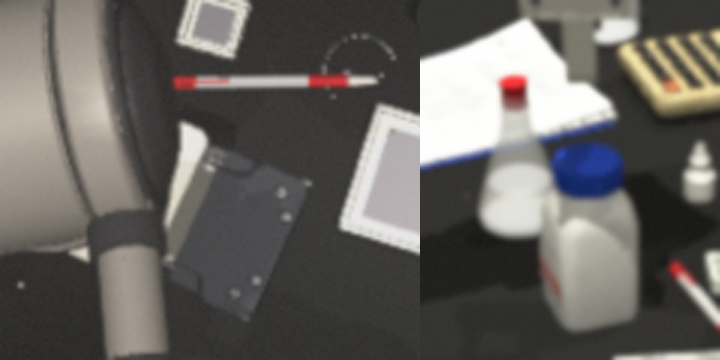

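The gripper is over the bottle and nothing has been disturbed. Descending to grip.

Call:
drive_tool(xyz=[[0,0,2.5],[0,0,5],[0,0,6.5],[0,0,7.1],[0,0,7.1],[0,0,7.1]], yaw=[0,0,0,0,0,0])

```text
time: 2.0
eef_pos: [428.3, 153.0, 130.0]
tcp_rot: [[-0.907, 0.42, 0.001], [0.42, 0.907, 0.0], [-0.001, 0.001, -1.0]]
wrist_force: [-0.0, 0.4, -0.1]
finger_gap: 92.0
```

Call:
drive_tool(xyz=[[0,0,0],[0,0,0],[0,0,0],[0,0,0],[0,0,0],[0,0,0],[0,0,0],[0,0,0],[0,0,0],[0,0,0]], yaw=[0,0,0,0,0,0,0,0,0,0], fingers=0, squeeze=25)

```text
time: 3.0
eef_pos: [428.0, 152.4, 129.2]
tcp_rot: [[-0.907, 0.421, 0.0], [0.421, 0.907, 0.0], [0.0, 0.0, -1.0]]
wrist_force: [-0.7, 0.5, 0.8]
finger_gap: 16.5
```

```bash
python3 go.py 437.4 -3.2 165 49.8
```

```text
from [428.  152.4 129.2] jaw 65.1 j6 -0.96 t 3.0 shift cm [ -7.41 -13.72  -3.58] yaw 0.267 dist 16.0
```

Gap 16.5 mm, though the cap is 54 mm wide. Looking before doing anything else.

Run:
```python
from h import *
print(bot.state()["finger_gap"],bot.state()["wrist_force"])
s=imaging.read_camera("scene");c=imaging.read_camera("top")
b=cv2.resize(s["frame"][60:250,180:380],None,fx=2.6,fy=2.6,interpolation=cv2.INTER_CUBIC)
a=cv2.resize(c["frame"][205:295,220:310],(494,494),interpolation=cv2.INTER_CUBIC)
cv2.imwrite("pics/m2.png",b[:494])
```

```text
16.507637187028667 [-0.7371703   0.49869943  0.7727162 ]
```

View pics/m2.png

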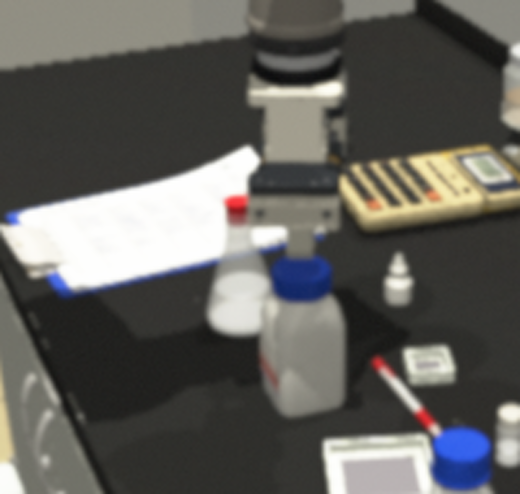

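Run:
```python
from h import *
s=imaging.read_camera("scene");c=imaging.read_camera("top")
P=[[428,152.4,z] for z in(118,129,184,220,280)]
print(w2px(s,P),(w2px(s,P)-[180,60])*2.6,w2px(c,P))
cv2.imwrite("pics/m3.png",cv2.resize(c["frame"][170:310,180:340],None,fx=4,fy=4,interpolation=cv2.INTER_CUBIC))
```

```text
[[294.67860711 169.19020282]
 [294.57648741 165.04133603]
 [294.05169564 143.65356418]
 [293.69490694 129.04800825]
 [293.07559482 103.56869879]] [[298.16437848 283.89452732]
 [297.89886727 273.10747368]
 [296.53440868 217.49926686]
 [295.60675805 179.52482146]
 [293.99654652 113.27861686]] [[247.88794168 243.92392571]
 [246.89172901 243.63570076]
 [241.52125832 242.08168873]
 [237.61033463 240.94977687]
 [230.25628618 238.8208012 ]]
```

View pics/m3.png

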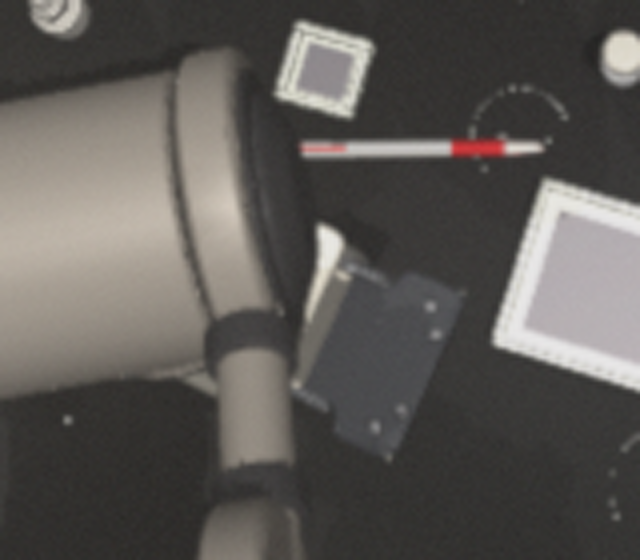

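Call:
drive_tool(xyz=[[0,0,0],[0,0,0],[0,0,0]], yaw=[0,0,0])

```text
time: 3.5
eef_pos: [428.0, 152.4, 129.3]
tcp_rot: [[-0.907, 0.421, 0.0], [0.421, 0.907, 0.0], [-0.0, 0.0, -1.0]]
wrist_force: [-0.7, 0.6, -0.2]
finger_gap: 0.7
```

Run:
```python
from h import *
s=imaging.read_camera("scene")
st=bot.state(); print(st["finger_gap"],st["wrist_force"],st["wrist_torque"])
crop(s["frame"],265,125,325,225,6,"pics/m4.png")
```

```text
0.41539141762404014 [-0.03607543 -0.93180363 -0.29664552] [ 0.00821317 -0.01041494 -0.06209318]
```

View pics/m4.png

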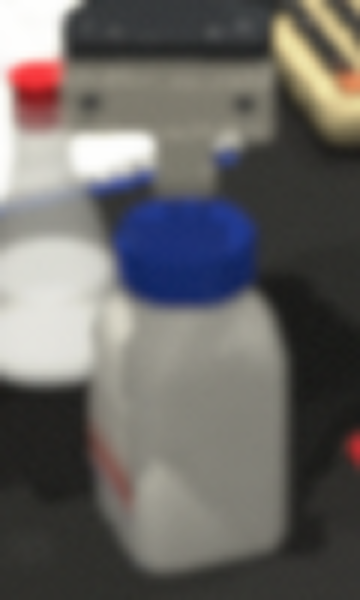

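Run:
```python
from h import *
s=imaging.read_camera("scene");c=imaging.read_camera("top")
j=np.array([.421,.907,0]);x=np.array([-.907,.421,0]);T=np.array([428,152.4,129.3])
up=np.array([0,0,1.])
for n,P in (("body near bottom",[T-95*j+sx*37.5*x+55*up for sx in(-1,0,1)]),("tip",[T-11*up+d*j+e*x for d in(-12,12) for e in(-9.5,9.5)]),
 ("cap back/centre/front top",[[427.9,152.3+d,137] for d in(27,0,-27)]),("cap front low",[[427.9,125.3,114]])):
    print(n,((w2px(s,P)-[265,125])*6).round(0).tolist(), "m3",((w2px(c,P)-[180,170])*4).round(0).tolist())
from scipy.spatial.transform import Rotation
print(bot.state()["joint_positions"],workorder if 0 else "")
```

```text
body near bottom [[265.0, 231.0], [159.0, 230.0], [54.0, 229.0]] m3 [[478.0, 300.0], [442.0, 378.0], [406.0, 456.0]]
tip [[201.0, 280.0], [152.0, 279.0], [204.0, 250.0], [156.0, 249.0]] m3 [[303.0, 288.0], [286.0, 324.0], [257.0, 267.0], [240.0, 303.0]]
cap back/centre/front top [[152.0, 192.0], [177.0, 222.0], [203.0, 253.0]] m3 [[207.0, 294.0], [265.0, 294.0], [323.0, 293.0]]
cap front low [[204.0, 306.0]] m3 [[330.0, 296.0]]
[ 1.73097969e-01  2.95106304e-01  1.82019898e+00  8.62959403e-05
  1.02621234e+00 -9.62940525e-01]
```

The gripper appears about 35 mm higher in the picture than the TCP reading implies: its body bottom shows at row 137 against 231 predicted. The fingers closed above the cap. I'll measure the height error away from the bottle, over the empty tray.

Call:
drive_tool(xyz=[[0,0,-4],[0,0,-7],[0,0,-7]], yaw=[0,0,0])

```text
time: 3.95
eef_pos: [430.3, 152.9, 203.0]
tcp_rot: [[-0.907, 0.421, 0.008], [0.421, 0.907, 0.001], [-0.006, 0.005, -1.0]]
wrist_force: [-1.0, -0.4, 0.2]
finger_gap: 0.2
```

```bash
python3 go.py 437.4 -3.2 200; python3 go.py 437.4 -3.2 100
```

```text
from [430.3 152.9 203. ] jaw 65.1 j6 -0.96 t 4.0 shift cm [ -7.21 -13.86   0.28] yaw 0.000 dist 15.6
from [430.3 152.9 203. ] jaw 65.1 j6 -0.96 t 4.0 shift cm [ -7.15 -13.9   10.28] yaw 0.000 dist 18.7
```

Call:
drive_tool(xyz=[[-3.5,-7,0],[-7.3,-13.8,0],[-7.3,-13.8,0],[-7.3,-13.8,5],[-7.3,-13.8,10],[-7.3,-13.8,10],[-7.3,-13.8,10],[-7.3,-13.8,10]], yaw=[0,0,0,0,0,0,0,0])

```text
time: 4.75
eef_pos: [437.6, -3.4, 101.2]
tcp_rot: [[-0.907, 0.42, 0.003], [0.42, 0.907, -0.001], [-0.003, 0.001, -1.0]]
wrist_force: [0.5, -0.0, -0.4]
finger_gap: 0.5
```

Run:
```python
from ov import *
s=imaging.read_camera("scene");st=bot.state();T=st["eef_pos"];R=st["tcp_rot"];print(T)
x0,y0=265,110
a=big(s,x0,y0,x0+120,y0+140,5)
bx=lambda z,hx,hy:np.array([T+R@[sx*hx,sy*hy,z] for sx,sy in((-1,-1),(1,-1),(1,1),(-1,1))])
draw(a,s,[bx(11,9.5,12),bx(-55,37.5,95)],x0,y0,5)
draw(a,s,[bx(11-35,9.5,12),bx(-90,37.5,95)],x0,y0,5,(0,0,255))
cv2.imwrite("pics/m5.png",a)
```

```text
[437.74088135  -3.3604213  101.36000649]
```

View pics/m5.png

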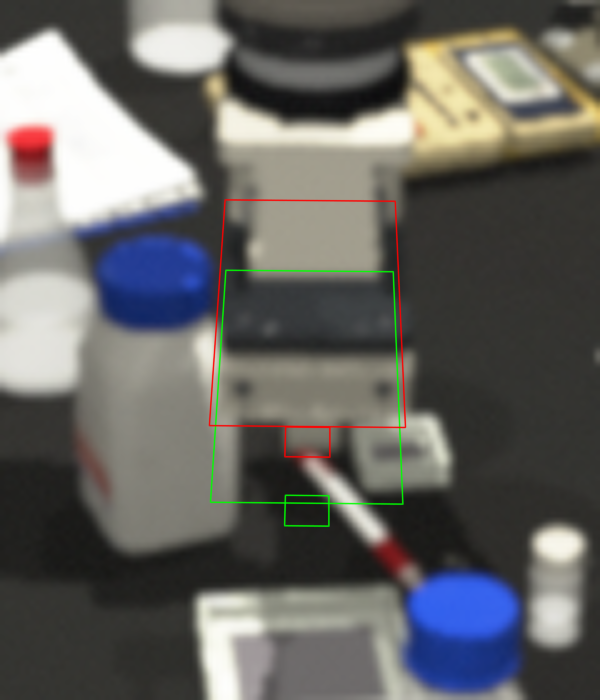

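The red model (+35 mm) fits and the green one (as reported) does not, so the true TCP is about 35 mm above its reading. I'll get the exact figure by touching the closed fingers lightly on an empty spot.

```bash
python3 go.py 640 60 101; python3 go.py 640 60 -10
```

```text
from [437.7  -3.4 101.4] jaw 65.1 j6 -1.32 t 4.8 shift cm [-15.69  14.25   0.12] yaw 0.000 dist 21.2
from [437.7  -3.4 101.4] jaw 65.1 j6 -1.32 t 4.8 shift cm [-15.64  14.24  11.22] yaw 0.000 dist 23.9
```

Call:
drive_tool(xyz=[[-8,7,0],[-15.7,14.2,0],[-15.7,14.2,0],[-15.7,14.2,0],[-15.7,14.2,4],[-15.7,14.2,8],[-15.7,14.2,11],[-15.7,14.2,11],[-15.7,14.2,11],[-15.7,14.2,11]], yaw=[0,0,0,0,0,0,0,0,0,0])

```text
time: 5.8
eef_pos: [640.4, 59.3, -7.5]
tcp_rot: [[-0.907, 0.421, 0.005], [0.421, 0.907, -0.0], [-0.005, 0.002, -1.0]]
wrist_force: [0.2, -0.3, 0.4]
finger_gap: 0.4
```

Call:
drive_tool(xyz=[[0,0,0.2],[0,0,0.4],[0,0,0.6],[0,0,0.7],[0,0,0.7]], yaw=[0,0,0,0,0])

```text
time: 6.3
eef_pos: [638.1, 59.2, -18.0]
tcp_rot: [[-0.907, 0.421, -0.0], [0.421, 0.907, 0.0], [0.0, -0.0, -1.0]]
wrist_force: [0.6, 0.0, 0.4]
finger_gap: 0.7
```

Call:
drive_tool(xyz=[[0,0,0.15],[0,0,0.3],[0,0,0.3],[0,0,0.3]], yaw=[0,0,0,0])

```text
time: 6.7
eef_pos: [638.2, 59.2, -20.9]
tcp_rot: [[-0.907, 0.421, -0.0], [0.421, 0.907, 0.0], [0.0, 0.0, -1.0]]
wrist_force: [0.4, 0.3, -0.8]
finger_gap: 0.5
```

Call:
drive_tool(xyz=[[0,0,0.1],[0,0,0.2],[0,0,0.2]], yaw=[0,0,0])

```text
time: 7.0
eef_pos: [638.2, 59.2, -22.9]
tcp_rot: [[-0.907, 0.421, -0.0], [0.421, 0.907, 0.0], [0.0, -0.0, -1.0]]
wrist_force: [-0.0, -0.5, -0.1]
finger_gap: 0.4
```

Call:
drive_tool(xyz=[[0,0,0.1],[0,0,0.2],[0,0,0.2]], yaw=[0,0,0])

```text
time: 7.3
eef_pos: [638.4, 59.2, -23.2]
tcp_rot: [[-0.907, 0.421, 0.001], [0.421, 0.907, -0.0], [-0.001, 0.0, -1.0]]
wrist_force: [-3.6, 1.0, 10.9]
finger_gap: 0.6
```

Call:
drive_tool(xyz=[[0,0,0.1],[0,0,0.15],[0,0,0.15]], yaw=[0,0,0])

```text
time: 7.6
eef_pos: [638.5, 59.2, -23.3]
tcp_rot: [[-0.907, 0.421, 0.001], [0.421, 0.907, -0.0], [-0.001, 0.0, -1.0]]
wrist_force: [-7.5, -0.2, 20.5]
finger_gap: 0.2
```

Contact at reading z = -23.1, so true z is the reading plus 34 mm. Back to the square bottle with that correction.

Call:
drive_tool(xyz=[[0,0,-4],[0,0,-9],[0,0,-14],[0,0,-19.5],[0,0,-19.5],[0,0,-19.5],[0,0,-19.5]], yaw=[0,0,0,0,0,0,0], fingers=1)

```text
time: 8.3
eef_pos: [637.4, 59.2, 167.3]
tcp_rot: [[-0.907, 0.421, -0.002], [0.421, 0.907, 0.0], [0.002, -0.001, -1.0]]
wrist_force: [-0.5, 0.3, -1.2]
finger_gap: 51.8
```

```bash
sed -i 's|s=bot.state(); R=s\["tcp_rot"\]|s=bot.state(); s["eef_pos"]=s["eef_pos"]+[0,0,34]; R=s["tcp_rot"]|' go.py; python3 go.py 427.9 152.3 203;python3 go.py 427.9 152.3 128.5
```

```text
from [637.4  59.2 201.3] jaw 65.1 j6 -1.16 t 8.3 shift cm [22.93 -0.38 -0.12] yaw 0.000 dist 22.9
from [637.4  59.2 201.3] jaw 65.1 j6 -1.16 t 8.3 shift cm [22.91 -0.37  7.33] yaw 0.000 dist 24.1
```

Call:
drive_tool(xyz=[[5,0,0],[10,-0.2,0],[15,-0.3,0],[20,-0.4,0],[22.9,-0.4,0],[22.9,-0.4,0],[22.9,-0.4,0],[22.9,-0.4,0],[22.9,-0.4,2],[22.9,-0.4,4]], yaw=[0,0,0,0,0,0,0,0,0,0])

```text
time: 9.3
eef_pos: [430.3, 151.5, 127.9]
tcp_rot: [[-0.906, 0.422, 0.001], [0.422, 0.906, 0.0], [-0.001, 0.001, -1.0]]
wrist_force: [-0.2, -0.7, -0.0]
finger_gap: 92.0
```

```bash
python3 go.py 427.9 152.3 128.5
```

```text
from [430.3 151.5 161.9] jaw 65.0 j6 -0.96 t 9.3 shift cm [ 0.26 -0.03  3.34] yaw 0.000 dist 3.4
```

Call:
drive_tool(xyz=[[0.2,0,1.5],[0.2,0,3],[0.2,0,3.3],[0.2,0,3.3],[0.2,0,3.3]], yaw=[0,0,0,0,0])

```text
time: 9.8
eef_pos: [427.9, 152.7, 96.1]
tcp_rot: [[-0.907, 0.422, 0.001], [0.422, 0.907, 0.0], [-0.001, 0.0, -1.0]]
wrist_force: [0.2, 0.2, 0.5]
finger_gap: 91.4
```

Call:
drive_tool(xyz=[[0,0,0],[0,0,0],[0,0,0],[0,0,0],[0,0,0],[0,0,0],[0,0,0],[0,0,0]], yaw=[0,0,0,0,0,0,0,0], fingers=0, squeeze=25)

```text
time: 10.6
eef_pos: [427.2, 152.9, 95.8]
tcp_rot: [[-0.907, 0.421, 0.0], [0.421, 0.907, 0.0], [-0.0, 0.0, -1.0]]
wrist_force: [0.1, 0.9, 1.4]
finger_gap: 53.8
```

```bash
python3 go.py 437.4 -3.2 165 49.8
```

```text
from [427.2 152.9 129.8] jaw 65.1 j6 -0.96 t 10.6 shift cm [ -7.5  -13.73  -3.52] yaw 0.267 dist 16.0
```

Cap gripped (53.8 mm). Lifting 35 mm and carrying.

Call:
drive_tool(xyz=[[0,0,-0.7],[0,0,-1.6],[0,0,-2.6],[0,0,-3.3],[0,0,-3.5],[0,0,-3.5]], yaw=[0,0,0,0,0,0])

```text
time: 11.2
eef_pos: [427.3, 152.9, 131.2]
tcp_rot: [[-0.907, 0.421, 0.001], [0.421, 0.907, 0.0], [-0.001, 0.001, -1.0]]
wrist_force: [0.3, -0.5, -2.1]
finger_gap: 53.3
```

Call:
drive_tool(xyz=[[-0.4,-0.7,0],[-1.3,-2.3,0],[-2.3,-4.2,0],[-3.4,-6.2,0],[-4.5,-8.2,0],[-5.6,-10.2,0],[-6.6,-12,0],[-7.2,-13.2,0],[-7.5,-13.7,0],[-7.5,-13.7,0]], yaw=[0.02,0.05,0.09,0.13,0.17,0.2,0.23,0.25,0.267,0.267])

```text
time: 12.2
eef_pos: [437.2, -3.7, 130.4]
tcp_rot: [[-0.762, 0.647, -0.001], [0.647, 0.762, 0.0], [0.001, -0.0, -1.0]]
wrist_force: [-0.4, 0.4, -1.6]
finger_gap: 53.3
```

Call:
drive_tool(xyz=[[0,0,0],[0,0,0],[0,0,0]], yaw=[0,0,0])

```text
time: 12.5
eef_pos: [437.3, -2.4, 130.7]
tcp_rot: [[-0.764, 0.645, -0.0], [0.645, 0.764, 0.0], [0.0, 0.0, -1.0]]
wrist_force: [-0.9, -0.0, -2.3]
finger_gap: 53.3
```

```bash
python3 go.py 437.4 -3.2 134.5 49.8
python3 - <<'E'
from ov import *
s=imaging.read_camera("scene");st=bot.state();T=st["eef_pos"];print(T,st["finger_gap"])
a=big(s,270,140,420,290,4)
z=164.5-129.8
draw(a,s,[sq(437.4,-3.2,92,-.31,16),sq(T[0],T[1],66,-.31,z),sq(T[0],T[1],66,-.31,z+114)],270,140,4)
cv2.imwrite("pics/m6.png",a)
E
```

```text
from [437.3  -2.4 164.7] jaw 49.9 j6 -1.05 t 12.5 shift cm [-0.06 -0.05  3.02] yaw 0.001 dist 3.0
[437.35833992  -2.49164053 130.71062822] 53.49706314113735
```

View pics/m6.png

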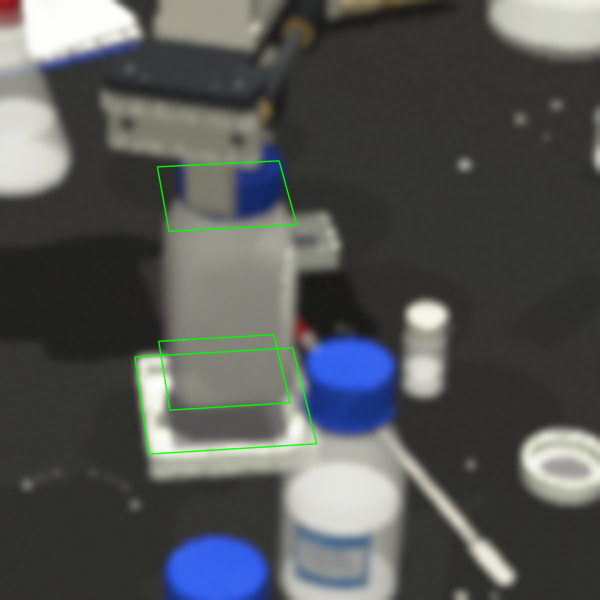

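The bottle hangs upright, square to the tray and centred over it. Lowering.

Call:
drive_tool(xyz=[[0,-0.05,0.8],[0,-0.05,1.7],[0,-0.05,2.5],[0,-0.05,2.8],[0,-0.05,2.95],[0,-0.05,3.05],[0,-0.05,3.05]], yaw=[0,0,0,0,0,0,0])

```text
time: 13.25
eef_pos: [437.2, -3.4, 100.2]
tcp_rot: [[-0.764, 0.646, 0.0], [0.646, 0.764, 0.0], [-0.0, 0.0, -1.0]]
wrist_force: [-0.3, -0.9, -1.1]
finger_gap: 53.2
```

Call:
drive_tool(xyz=[[0,0,0.05],[0,0,0.1],[0,0,0.1]], yaw=[0,0,0])

```text
time: 13.55
eef_pos: [437.5, -3.5, 99.8]
tcp_rot: [[-0.764, 0.646, 0.001], [0.646, 0.764, -0.0], [-0.001, 0.001, -1.0]]
wrist_force: [-0.4, -0.3, 4.1]
finger_gap: 53.4
```

Seated (force +4 N). Release and rise.

Call:
drive_tool(xyz=[[0,0,0],[0,0,0],[0,0,0],[0,0,0],[0,0,0],[0,0,-2],[0,0,-5],[0,0,-8],[0,0,-8],[0,0,-8]], yaw=[0,0,0,0,0,0,0,0,0,0], fingers=1)

```text
time: 14.55
eef_pos: [437.2, -3.4, 179.4]
tcp_rot: [[-0.764, 0.646, 0.001], [0.646, 0.764, -0.0], [-0.001, 0.001, -1.0]]
wrist_force: [0.6, 0.2, -0.2]
finger_gap: 92.0
```

```bash
python3 go.py 432.5 -153.3 212 60; python3 go.py 432.5 -153.3 124 60
```

```text
from [437.2  -3.4 213.4] jaw 49.8 j6 -1.05 t 14.6 shift cm [ -9.31 -11.75   0.14] yaw -0.178 dist 15.0
from [437.2  -3.4 213.4] jaw 49.8 j6 -1.05 t 14.6 shift cm [ -9.31 -11.76   8.94] yaw -0.178 dist 17.5
```

Call:
drive_tool(xyz=[[-3,-3.9,0],[-6,-7.8,0],[-9.3,-11.75,0],[-9.3,-11.75,0],[-9.3,-11.75,2],[-9.3,-11.75,4.5],[-9.3,-11.75,7],[-9.3,-11.75,8.9],[-9.3,-11.75,8.9],[-9.3,-11.75,8.9]], yaw=[0,0,0,0,0,0,0,0,0,0])

```text
time: 15.55
eef_pos: [431.9, -152.5, 89.8]
tcp_rot: [[-0.764, 0.645, -0.002], [0.645, 0.764, 0.001], [0.002, -0.0, -1.0]]
wrist_force: [-0.7, 0.7, 0.3]
finger_gap: 91.9
```

Call:
drive_tool(xyz=[[0,0,0],[0,0,0],[0,0,0],[0,0,0],[0,0,0],[0,0,0],[0,0,0],[0,0,0],[0,0,0],[0,0,0]], yaw=[0,0,0,0,0,0,0,0,0,0], fingers=0, squeeze=25)

```text
time: 16.55
eef_pos: [432.3, -153.2, 90.2]
tcp_rot: [[-0.764, 0.646, 0.0], [0.646, 0.764, 0.0], [0.0, 0.0, -1.0]]
wrist_force: [-0.4, 0.5, 0.6]
finger_gap: 42.0
```

```bash
python3 go.py 434.3 -312.4 160
```

```text
from [ 432.3 -153.2  124.2] jaw 49.8 j6 -1.38 t 16.6 shift cm [-10.44 -12.03  -3.58] yaw 0.000 dist 16.3
```

Call:
drive_tool(xyz=[[0,0,-0.7],[0,0,-1.6],[0,0,-2.6],[0,0,-3.3],[0,0,-3.5],[0,0,-3.5]], yaw=[0,0,0,0,0,0])

```text
time: 17.15
eef_pos: [432.4, -153.3, 125.7]
tcp_rot: [[-0.764, 0.646, 0.001], [0.646, 0.764, -0.0], [-0.001, 0.0, -1.0]]
wrist_force: [-0.4, -0.4, -0.6]
finger_gap: 42.0
```

Call:
drive_tool(xyz=[[-0.5,-0.6,0],[-1.7,-2,0],[-3.1,-3.6,0],[-4.7,-5.4,0],[-6.3,-7.2,0],[-7.8,-9,0],[-9.1,-10.5,0],[-10,-11.5,0],[-10.4,-12,0],[-10.4,-12,0]], yaw=[0,0,0,0,0,0,0,0,0,0])

```text
time: 18.15
eef_pos: [434.0, -312.4, 124.8]
tcp_rot: [[-0.763, 0.646, -0.0], [0.646, 0.763, 0.001], [0.001, 0.0, -1.0]]
wrist_force: [0.5, 1.2, -1.0]
finger_gap: 42.2
```

Call:
drive_tool(xyz=[[0,0,0],[0,0,0],[0,0,0]], yaw=[0,0,0])

```text
time: 18.45
eef_pos: [434.3, -311.2, 125.3]
tcp_rot: [[-0.764, 0.645, 0.0], [0.645, 0.764, 0.0], [0.0, 0.0, -1.0]]
wrist_force: [0.9, -0.6, -1.0]
finger_gap: 42.2
```

```bash
python3 go.py 434.3 -312.4 128.2
```

```text
from [ 434.3 -311.2  159.3] jaw 49.8 j6 -1.64 t 18.4 shift cm [-0.07 -0.09  3.11] yaw 0.000 dist 3.1
```

Call:
drive_tool(xyz=[[-0.1,-0.1,0.8],[-0.1,-0.1,1.7],[-0.1,-0.1,2.5],[-0.1,-0.1,2.9],[-0.1,-0.1,3.05],[-0.1,-0.1,3.15],[-0.1,-0.1,3.15]], yaw=[0,0,0,0,0,0,0])

```text
time: 19.15
eef_pos: [434.6, -313.6, 94.2]
tcp_rot: [[-0.764, 0.646, 0.001], [0.646, 0.764, -0.001], [-0.001, 0.0, -1.0]]
wrist_force: [-0.7, 0.8, 2.5]
finger_gap: 42.0
```

Call:
drive_tool(xyz=[[0,0,0],[0,0,0],[0,0,0],[0,0,0],[0,0,0],[0,0,-2],[0,0,-5],[0,0,-8.5],[0,0,-8.5],[0,0,-8.5]], yaw=[0,0,0,0,0,0,0,0,0,0], fingers=1)

```text
time: 20.15
eef_pos: [434.5, -313.5, 179.2]
tcp_rot: [[-0.764, 0.646, 0.001], [0.646, 0.764, -0.001], [-0.001, -0.0, -1.0]]
wrist_force: [-0.6, 0.8, -0.5]
finger_gap: 92.0
```

```bash
python3 go.py 556.3 -16.3 150 90
python3 - <<'E'
from h import *
c=imaging.read_camera("top");f=c["frame"]
h=cv2.cvtColor(f,cv2.COLOR_BGR2HSV);B=((h[...,0]>108)&(h[...,0]<124)&(h[...,1]>150)).astype(np.uint8)
k=blob(f,B,295,200,370,270).reshape(-1,2);print(cv2.minEnclosingCircle(px2w(c,k,141)[:,:2].astype(np.float32)))
E
```

```text
from [ 434.5 -313.5  213.2] jaw 49.8 j6 -1.64 t 20.1 shift cm [ 9.9  30.56  6.3 ] yaw -0.702 dist 32.7
((437.51190185546875, -3.483795166015625), 25.585739135742188)
```

The square bottle measures (437.5,-3.5), on its tray centre. Now the vial.

Call:
drive_tool(xyz=[[1.5,4.5,0],[3,9,0],[4.5,13.5,0],[6,18,0],[7.5,23,0],[9,28,0],[9.9,30.6,0],[9.9,30.6,0],[9.9,30.6,3],[9.9,30.6,6]], yaw=[-0.1,-0.2,-0.3,-0.4,-0.5,-0.6,-0.7,-0.7,-0.7,-0.7], fingers=0.65, squeeze=10)

```text
time: 21.2
eef_pos: [555.9, -16.2, 117.4]
tcp_rot: [[-1.0, 0.003, -0.0], [0.003, 1.0, -0.0], [0.0, -0.0, -1.0]]
wrist_force: [0.0, 0.2, 0.5]
finger_gap: 59.6
```

Call:
drive_tool(xyz=[[0,0,0],[0,0,0]], yaw=[0,0])

```text
time: 21.4
eef_pos: [555.7, -16.4, 118.3]
tcp_rot: [[-1.0, 0.003, -0.002], [0.003, 1.0, 0.0], [0.002, 0.0, -1.0]]
wrist_force: [-0.1, -0.0, -0.2]
finger_gap: 59.6
```

```bash
python3 go.py 556.3 -16.3 28 90
python3 - <<'E'
from h import *
c=imaging.read_camera("top")
s=imaging.read_camera("scene")
b=cv2.resize(s["frame"][160:260,300:440],None,fx=4,fy=4,interpolation=cv2.INTER_CUBIC)
P=np.array([[556.3,-16.3,52],[556.3,-16.3,0]])
for p in (w2px(s,P)-[300,160]+.5)*4: cv2.circle(b,tuple(int(v) for v in p),3,(0,255,0),-1)
cv2.imwrite("pics/m7.png",b)
E
```

```text
from [555.7 -16.4 152.3] jaw 89.8 j6 -1.73 t 21.4 shift cm [-9.000e-02  1.000e-02  1.243e+01] yaw -0.003 dist 12.4
```

View pics/m7.png

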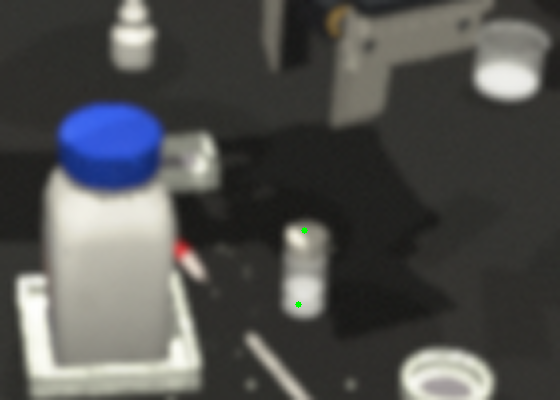

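The square bottle stands in its tray and the vial estimate (dots) sits on the vial. Descending.

Call:
drive_tool(xyz=[[0,0,3],[0,0,6],[0,0,9],[0,0,11.3],[0,0,12.4],[0,0,12.4],[0,0,12.4]], yaw=[0,0,0,0,0,0,0])

```text
time: 22.2
eef_pos: [557.4, -16.0, -3.9]
tcp_rot: [[-1.0, 0.002, 0.002], [0.002, 1.0, -0.0], [-0.002, -0.0, -1.0]]
wrist_force: [0.4, 0.4, -0.3]
finger_gap: 59.6
```

Call:
drive_tool(xyz=[[0,0,0],[0,0,0],[0,0,0],[0,0,0],[0,0,0],[0,0,0],[0,0,0],[0,0,0]], yaw=[0,0,0,0,0,0,0,0], fingers=0, squeeze=10)

```text
time: 23.0
eef_pos: [556.4, -15.7, -5.2]
tcp_rot: [[-1.0, 0.002, 0.0], [0.002, 1.0, 0.0], [-0.0, 0.0, -1.0]]
wrist_force: [-0.2, 0.4, 1.3]
finger_gap: 22.8
```

```bash
python3 go.py 587 -122.5 60
```

```text
from [556.4 -15.7  28.8] jaw 89.9 j6 -1.74 t 23.0 shift cm [ -3.08 -10.67  -3.12] yaw 0.000 dist 11.5
```

Gap 22.8 mm against 24 mm expected. I'll lift slightly and check the grip before carrying.

Call:
drive_tool(xyz=[[0,0,0],[0,0,0],[0,0,0],[0,0,-0.3],[0,0,-0.8],[0,0,-1.2],[0,0,-1.2],[0,0,-1.2]], yaw=[0,0,0,0,0,0,0,0], squeeze=12)

```text
time: 23.8
eef_pos: [556.3, -15.8, 6.9]
tcp_rot: [[-1.0, 0.002, 0.0], [0.002, 1.0, 0.0], [-0.0, 0.0, -1.0]]
wrist_force: [-0.2, -0.0, 0.0]
finger_gap: 23.2
```

Run:
```python
from ov import *
s=imaging.read_camera("scene");c=imaging.read_camera("top");st=bot.state();T=st["eef_pos"];print(T,st["finger_gap"],st["wrist_force"])
a=big(s,350,170,420,250,6);a2=a.copy()
draw(a2,s,[circ(T[0],T[1],12,12),circ(T[0],T[1],12,64)],350,170,6)
cv2.imwrite("pics/m8.png",np.hstack([a,a2])[:, :800])
```

```text
[556.14009687 -15.72953006   6.59840559] 23.229398067283732 [ 0.30367822  0.42812597 -0.15705955]
```

View pics/m8.png

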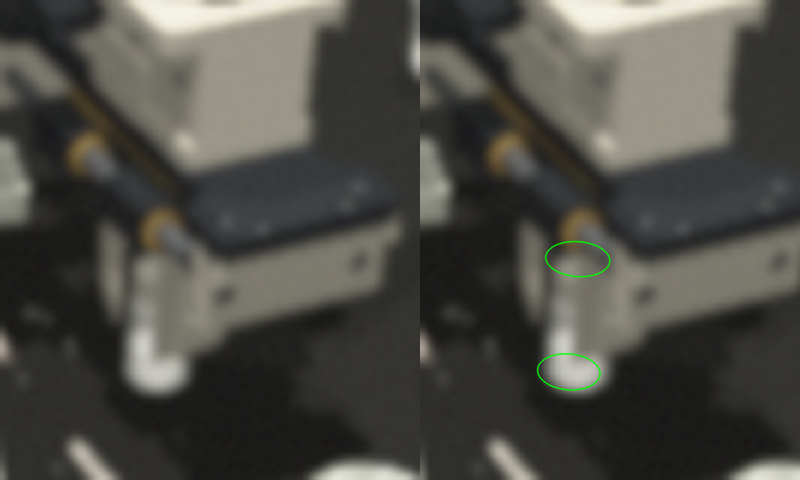

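The vial is held upright and centred between the pads. Carrying it to the small round tray.

Call:
drive_tool(xyz=[[-0.1,-0.4,-0.7],[-0.4,-1.3,-1.6],[-0.8,-2.8,-2],[-1.2,-4.3,-2],[-1.7,-5.9,-2],[-2.2,-7.5,-2],[-2.6,-9,-2],[-2.9,-10.1,-2],[-3.1,-10.7,-2],[-3.1,-10.7,-2]], yaw=[0,0,0,0,0,0,0,0,0,0])

```text
time: 24.9
eef_pos: [587.2, -123.6, 26.5]
tcp_rot: [[-1.0, 0.003, -0.0], [0.003, 1.0, 0.0], [0.0, 0.0, -1.0]]
wrist_force: [-0.3, 0.1, -0.8]
finger_gap: 22.5
```

Call:
drive_tool(xyz=[[0,0,0],[0,0,0],[0,0,0]], yaw=[0,0,0])

```text
time: 25.2
eef_pos: [587.0, -122.1, 26.8]
tcp_rot: [[-1.0, 0.001, -0.0], [0.001, 1.0, 0.0], [0.0, 0.0, -1.0]]
wrist_force: [-0.6, 0.2, 0.2]
finger_gap: 22.8
```

```bash
python3 go.py 587 -122.5 33
```

```text
from [ 587.  -122.1   60.8] jaw 89.9 j6 -1.90 t 25.2 shift cm [ 0.   -0.04  2.78] yaw 0.000 dist 2.8
```

Call:
drive_tool(xyz=[[0,0,0.8],[0,0,1.7],[0,0,2.4],[0,0,2.6],[0,0,2.75],[0,0,2.8],[0,0,2.8]], yaw=[0,0,0,0,0,0,0])

```text
time: 25.9
eef_pos: [587.3, -122.9, -1.1]
tcp_rot: [[-1.0, 0.002, 0.001], [0.002, 1.0, -0.0], [-0.001, -0.0, -1.0]]
wrist_force: [-0.0, -0.6, -0.3]
finger_gap: 23.0
```

Call:
drive_tool(xyz=[[0,0,0.05],[0,0,0.1],[0,0,0.1]], yaw=[0,0,0])

```text
time: 26.2
eef_pos: [587.6, -122.9, -1.2]
tcp_rot: [[-1.0, 0.002, 0.001], [0.002, 1.0, -0.0], [-0.001, -0.0, -1.0]]
wrist_force: [-2.5, 0.4, 6.9]
finger_gap: 23.0
```

Call:
drive_tool(xyz=[[0,0,0],[0,0,0],[0,0,0],[0,0,0],[0,0,0],[0,0,-2],[0,0,-5],[0,0,-9],[0,0,-12],[0,0,-12]], yaw=[0,0,0,0,0,0,0,0,0,0], fingers=0.65)

```text
time: 27.2
eef_pos: [589.8, -123.7, 122.6]
tcp_rot: [[-1.0, 0.002, 0.009], [0.002, 1.0, -0.003], [-0.009, -0.003, -1.0]]
wrist_force: [-0.1, 1.3, -0.5]
finger_gap: 60.1
```

```bash
python3 go.py 580 -297.6 150 80.6; python3 go.py 580 -297.6 28 80.6
```

```text
from [ 589.8 -123.7  156.6] jaw 89.9 j6 -1.90 t 27.2 shift cm [  0.95 -17.39   0.7 ] yaw 0.162 dist 17.4
from [ 589.8 -123.7  156.6] jaw 89.9 j6 -1.90 t 27.2 shift cm [  1.06 -17.36  12.9 ] yaw 0.162 dist 21.7
```

Call:
drive_tool(xyz=[[0.2,-4,0],[0.4,-8,0],[0.6,-12.5,0],[0.7,-17.4,0],[0.7,-17.4,0],[0.7,-17.4,3],[0.7,-17.4,6],[0.7,-17.4,7],[0.7,-17.4,7],[0.7,-17.4,7]], yaw=[0.05,0.1,0.16,0.16,0.16,0.16,0.16,0.16,0.16,0.16])

```text
time: 28.2
eef_pos: [580.4, -296.8, 48.5]
tcp_rot: [[-0.987, 0.161, 0.001], [0.161, 0.987, -0.001], [-0.001, -0.0, -1.0]]
wrist_force: [-0.3, -0.3, 0.5]
finger_gap: 59.7
```

```bash
python3 go.py 580 -297.6 28 80.6
```

```text
from [ 580.4 -296.8   82.5] jaw 80.8 j6 -2.00 t 28.2 shift cm [ 0.03 -0.09  5.45] yaw 0.003 dist 5.5
```

Call:
drive_tool(xyz=[[0,0,2],[0,0,4],[0,0,5.2],[0,0,5.4],[0,0,5.4]], yaw=[0,0,0,0,0])

```text
time: 28.7
eef_pos: [580.3, -297.0, -5.5]
tcp_rot: [[-0.987, 0.161, 0.001], [0.161, 0.987, -0.001], [-0.001, -0.0, -1.0]]
wrist_force: [0.8, -1.0, 0.3]
finger_gap: 59.7
```

Call:
drive_tool(xyz=[[0,0,0],[0,0,0],[0,0,0],[0,0,0],[0,0,0],[0,0,0],[0,0,0],[0,0,0],[0,0,0]], yaw=[0,0,0,0,0,0,0,0,0], fingers=0, squeeze=10)

```text
time: 29.6
eef_pos: [579.8, -296.8, -6.2]
tcp_rot: [[-0.987, 0.161, 0.0], [0.161, 0.987, 0.0], [-0.0, 0.0, -1.0]]
wrist_force: [0.1, 0.8, 1.1]
finger_gap: 18.5
```

```bash
python3 go.py 554.5 143 118 73; python3 go.py 554.5 143 32 73
```

```text
from [ 579.8 -296.8   27.8] jaw 80.7 j6 -2.00 t 29.6 shift cm [ 9.58 43.   -9.02] yaw 0.135 dist 45.0
from [ 579.8 -296.8   27.8] jaw 80.7 j6 -2.00 t 29.6 shift cm [ 9.58 43.   -0.42] yaw 0.135 dist 44.1
```

Call:
drive_tool(xyz=[[0,0,-0.7],[0,0,-2],[0,0,-4],[0,0,-6],[0,0,-8],[0,0,-9],[0,0,-9]], yaw=[0,0,0,0,0,0,0])

```text
time: 30.3
eef_pos: [580.8, -297.4, 86.1]
tcp_rot: [[-0.987, 0.161, 0.004], [0.161, 0.987, -0.002], [-0.004, -0.002, -1.0]]
wrist_force: [0.5, 0.4, -1.1]
finger_gap: 18.6
```

Call:
drive_tool(xyz=[[0.2,0.8,0],[0.6,2.5,0],[1.1,5,0],[1.7,7.5,0],[2.2,10,0],[2.8,12.5,0],[3.3,15,0],[3.9,17.5,0],[4.5,20,0],[5,22.5,0]], yaw=[0.01,0.02,0.03,0.04,0.05,0.06,0.07,0.08,0.09,0.1])

```text
time: 31.3
eef_pos: [565.3, -64.9, 82.4]
tcp_rot: [[-0.966, 0.26, -0.003], [0.26, 0.966, 0.001], [0.003, 0.0, -1.0]]
wrist_force: [-0.0, 0.0, -0.8]
finger_gap: 18.3
```

```bash
python3 go.py 554.5 143 118 73
```

```text
from [565.3 -64.9 116.4] jaw 75.0 j6 -1.56 t 31.3 shift cm [ 6.44 19.79 -0.14] yaw 0.034 dist 20.8
```

Call:
drive_tool(xyz=[[0.8,2.4,0],[1.6,4.9,0],[2.4,7.4,0],[3.2,9.9,0],[4,12.4,0],[4.8,14.8,0],[5.6,17.2,0],[6.2,19,0],[6.4,19.8,0],[6.4,19.8,0]], yaw=[0.005,0.01,0.015,0.02,0.025,0.03,0.034,0.034,0.034,0.034])

```text
time: 32.3
eef_pos: [555.3, 142.1, 82.9]
tcp_rot: [[-0.957, 0.29, -0.002], [0.29, 0.957, -0.0], [0.001, -0.001, -1.0]]
wrist_force: [0.9, -0.0, 0.2]
finger_gap: 18.6
```

Call:
drive_tool(xyz=[[0,0,1],[0,0,3],[0,0,5],[0,0,6],[0,0,6],[0,0,6]], yaw=[0,0,0,0,0,0])

```text
time: 32.9
eef_pos: [556.4, 140.7, 23.9]
tcp_rot: [[-0.956, 0.292, 0.0], [0.292, 0.956, 0.0], [-0.0, 0.0, -1.0]]
wrist_force: [0.2, -0.3, 0.0]
finger_gap: 18.6
```

```bash
python3 go.py 554.5 143 32 73
```

```text
from [556.4 140.7  57.9] jaw 73.0 j6 -1.16 t 32.9 shift cm [0.25 0.17 2.59] yaw 0.000 dist 2.6
```

Call:
drive_tool(xyz=[[0.2,0.2,0],[0.2,0.2,0.4],[0.2,0.2,1.2],[0.2,0.2,2],[0.2,0.2,2.4],[0.2,0.2,2.55],[0.2,0.2,2.65],[0.2,0.2,2.65]], yaw=[0,0,0,0,0,0,0,0])

```text
time: 33.7
eef_pos: [554.3, 143.5, -2.4]
tcp_rot: [[-0.957, 0.291, -0.001], [0.291, 0.957, -0.0], [0.001, -0.0, -1.0]]
wrist_force: [-2.9, -0.3, 5.1]
finger_gap: 18.4
```

Call:
drive_tool(xyz=[[0,0,0.05],[0,0,0.08],[0,0,0.08]], yaw=[0,0,0])

```text
time: 34.0
eef_pos: [554.5, 143.5, -2.5]
tcp_rot: [[-0.957, 0.291, -0.0], [0.291, 0.957, -0.0], [0.0, -0.0, -1.0]]
wrist_force: [-4.8, -1.0, 10.8]
finger_gap: 18.3
```

Call:
drive_tool(xyz=[[0,0,0],[0,0,0],[0,0,0],[0,0,0],[0,0,0],[0,0,-2],[0,0,-5],[0,0,-10],[0,0,-15],[0,0,-20]], yaw=[0,0,0,0,0,0,0,0,0,0], fingers=0.5)

```text
time: 35.0
eef_pos: [554.3, 143.6, 198.3]
tcp_rot: [[-0.957, 0.291, -0.0], [0.291, 0.957, 0.0], [0.0, -0.0, -1.0]]
wrist_force: [0.7, 0.9, -0.7]
finger_gap: 45.9
```

```bash
python3 go.py 240 460 235
```

```text
from [554.3 143.6 232.3] jaw 73.1 j6 -1.16 t 35.0 shift cm [39.29 21.1  -0.26] yaw 0.000 dist 44.6
```

Call:
drive_tool(xyz=[[4,2.1,0],[8,4.3,0],[12,6.4,0],[16,8.6,0],[20,10.7,0],[24,12.9,0],[28,15,0],[32,17.2,0],[36,19.3,0],[39,21,0]], yaw=[0,0,0,0,0,0,0,0,0,0])

```text
time: 36.0
eef_pos: [240.7, 459.6, 196.5]
tcp_rot: [[-0.957, 0.29, -0.0], [0.29, 0.957, 0.0], [0.0, 0.0, -1.0]]
wrist_force: [0.7, -0.4, 0.7]
finger_gap: 45.8
```

Run:
```python
from ov import *
c=imaging.read_camera("top");s=imaging.read_camera("scene");f=c["frame"]
h=cv2.cvtColor(f,cv2.COLOR_BGR2HSV);B=((h[...,0]>108)&(h[...,0]<124)&(h[...,1]>150)).astype(np.uint8)
for b,z in(((295,200,370,270),141),((455,215,520,270),146)):
    k=blob(f,B,*b).reshape(-1,2);print(cv2.minEnclosingCircle(px2w(c,k,z)[:,:2].astype(np.float32)))
L=[circ(587,-122.5,24,14),circ(587,-122.5,12,56),sq(554.5,143,42,-.3,14),sq(554.5,143,18,-.3,56),circ(434.3,-312.4,44,16),circ(434.3,-312.4,21,146),circ(437.4,-3.2,27,141)]
a=big(c,170,145,520,275,2.2);draw(a,c,L,170,145,2.2)
b=big(s,255,120,485,360,2.2);b2=b[:,:380]
sm=[big(s,*r,8) for r in((325,180,365,216),(388,225,428,261))]
W=800;out=np.zeros((a.shape[0]+314,W,3),np.uint8);out[:a.shape[0],:a.shape[1]]=a
y=a.shape[0]
out[y:y+288,:320]=sm[0];out[y:y+288,320:640]=sm[1]
r=cv2.resize(s["frame"][280:370,365:440],None,fx=2,fy=2);out[y:y+180,640:790]=r
cv2.imwrite("pics/fin.png",out);print(out.shape)
```

```text
((437.6973571777344, -3.226804494857788), 25.268980026245117)
((433.09912109375, -311.7851257324219), 21.666534423828125)
(600, 800, 3)
```

View pics/fin.png

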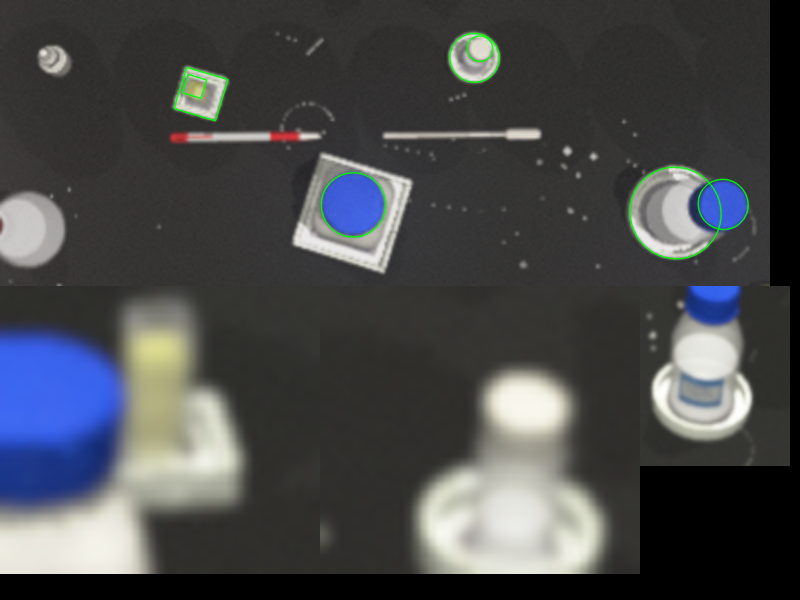

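All four stand in their trays, and the projected outlines coincide with the vial, cuvette and both caps. The dropper (194,172) and flask (183,249) are where they started. Handing in.

```bash
python3 -c "
from plant import workorder; print(workorder.sign_off())"
```

```text
the job is handed in; nothing more can be done
None
```

All four samples are standing upright and released in their own trays, and I handed the job in at about 36 s. The sign-off reported no verdict.

**Height error:** the arm's reported tool height reads about 34 mm low. The first close on the square bottle therefore shut just above its cap, on nothing, and moved nothing. I confirmed the error in the scene picture and by a light 20 N touch on an empty spot. I corrected every later move for it.

**Last checks:**
- **Bottles:** the square bottle's cap measures (437.7, -3.2) mm against its tray at (437.4, -3.2). The round bottle's cap measures (433.1, -311.8) against (434.3, -312.4).
- **Vial and cuvette:** by eye, both match their projected positions in the trays. I did not measure these numerically.
- **Contact:** each sample showed an upward contact force of 2.5 to 11 N at set-down before I let go. The fingers are clear of everything.
- **Flask and dropper bottle:** both are at the same pixel positions as at the start.

**One reading that disagreed:** the vial gripped at about 23 mm instead of 24 mm. A close-up showed it held upright and centred between the pads, so I carried on.

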